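# Work a stuck tube block out of the dry-block heater

### The arm

A 6-joint arm with a two-finger parallel gripper is mounted at the origin on the work surface. World frame = base frame: x ahead of the robot, y to its left, z up, the work surface at z = 0. Lengths are in m, angles in degrees, forces in N, time in s.
With the tool pointing down it reaches from about 0.325 to 0.775 m from the base axis. Payload 5.5 kg.
Tool frame: the origin (TCP) lies at the centre of the arm's flange, where the gripper is bolted on; the fingertips stand 182 mm ahead of it and the grasp point (between the pads) lies 163 mm ahead of it; z points along the fingers, y is the direction in which the jaws open and shut (so a half turn about z gives the same grasp; the last joint's range is limited). The gripper opens to 88 mm and grips with 3 to 60 N. Pads are 20 mm wide; open, the fingers measure 115 mm over their backs; the gripper's body (75 mm by 178 mm) begins 61 mm behind the grasp point.
Start: joints at [-78.249, 5.22, 70.514, -0, 104.267, -3.249], TCP at [0.155, -0.58, 0.405] pointing down, gripper open.
Joint ranges: [-164.24, 164.24], [-49.07, 125.15], [9.68, 141.18], [-86.29, 266.29], [3.28, 154.24], [-151.56, 151.56]. Speed limits (degrees/s): [147.25, 147.25, 172.46, 180, 180, 180].

### API

Orientations are given as [roll, pitch, yaw] about the fixed x, y, z axes, in that order (R = Rz(yaw) Ry(pitch) Rx(roll)).
In Python, from station import r gives the robot as it stands. The module is installed in compiled form; this text tells all that it offers. Calls block until the motion is done:
- r.reach(position, orientation): joint-space move of the TCP to a pose.
- r.servo_line(position, rotation=None, speed=0.15): straight line of the TCP; rotation=None keeps the orientation; speed is the mean speed in m/s.
- r.move_joints(angles): joint-space move.
- r.let_go() and r.grab(squeeze=None): open the fingers fully, or close them until they stop; squeeze is the grip in N (None keeps the last).
- r.wait(seconds).
- r.inverse_kinematics(position, orientation): joint angles nearest the present ones, or None.
- r.sense(): the state.
- r.snapshot(name): name is "side" or "top"; returns a dict with "frame" (420x560x3 uint8, red, green, blue), "fx", "fy", "cx", "cy" (pixels), "R" (3x3) and "t" (3): a world point X has camera coordinates R X + t. Camera axes: x right, y down, z forward; pixel columns grow to the right and rows downward; lengths in m; the calibration is good to about 2 mm. A picture is of the moment at which its call begins. There is no depth.
A pose or a line that the arm cannot do raises r.IKError and nothing moves.
- r.hand_in(): hands the job in, once; it reports no verdict.
The state is a dict: "clock": time; "joints": joint angles; "joint_vel": joint speeds; "joint_torque": joint torques, N m; "tcp_pos": TCP position; "orientation": TCP orientation; "contact_force": force on the tool from outside, world axes, zero at the start; "torque": the same for the moment, N m; "opening": finger opening in m.
Only numpy, scipy, OpenCV 4.12 (cv2) and the standard library are available. Lean on these libraries where they do the work, as an engineer would, in place of code of your own. Each camera call takes 0.05 s, during which the arm holds its last target.

### The job

The aluminium tube block with the red handle is stuck tight in the well of the white heater. Take it by the handle and rock it side to side - the end with the yellow dot up, then the other end up, and so on by turns - until it walks free, without lifting, tipping or dragging the heater, which is not fastened to the bench. Finish while holding the block level, straight above the well and just clear of it (about a finger's breadth), and leave everything else where it stands.

Things in the scene. Friction and masses are not known exactly. Their poses are not given: they have to be found in the camera images.
- heater: White dry-block heater, 200 (x) x 280 (y) x 84 mm high, 1.4 kg, loose on rubber feet: a straight pull on the stuck block lifts it off the bench. Origin: centre of its underside, z up; its dark front panel faces its -x. A well, 52 (x) x 69 (y) x 24 mm deep, is open in the middle of its top; the well's floor is 60 mm above the origin.
- block: The stuck tube block: aluminium, 48 (x) x 64 (y) x 46 mm high, about 0.4 kg, with a red upright handle. Origin: centre of its underside, z up, y along its length; it starts on the well's floor, axes as the heater's, with 2 mm play to the walls in x and 2.5 mm at each end. A yellow dot marks the top of its +y end. Rocking is turning it about its own x axis.
- block_handle (a point): Grip point in the middle of the block's red handle, 76 mm above the block's underside. The handle is a plate 14 mm thick (x) and 36 mm long (y), standing from 46 to 100 mm above the underside. It can be gripped across either; held lightly (under some 40 N) it may turn between the fingers while rocking.
- grip_left (a point): Where the sprung copper strip in the well's +y end wall (round bar of radius 5 mm along x) bears on the block's end face: 32 mm to +y of the well's centre, 16 mm above the well's floor. It presses with about 16 N (spring 1.4 N/mm, gives 3 mm) and so holds that end by 8 to 12 N of friction. The end is free once its lower edge has risen 16 mm.
- grip_right (a point): The same at the -y end. While this strip holds its end of the block as a pivot, the other end rises about 6 mm for each 0.1 rad of rocking.
- well_mouth (a point): Centre of the well's mouth, in the plane of the heater's top, 84 mm above the heater's underside; axes as the heater's.
- spare_block: Bystander: a loose block like the stuck one but with a blue handle, on the bench at the heater's -y side, 48 x 64 x 100 mm overall. Origin: centre of its underside.
- tip_box: Bystander: teal box with clear lid, 82 x 120 x 64 mm, on the bench at the heater's +y side. Origin: centre of its underside.
- tube_rack: Bystander: orange rack with capped tubes, 70 x 150 mm, 84 mm high. Origin: centre of its underside.
- reagent_bottle: Bystander: amber bottle, 68 mm diameter, 150 mm high. Origin: centre of its underside.
- beaker: Bystander: glass beaker, 76 mm diameter, 90 mm high. Origin: centre of its underside.
- timer: Bystander: white bench timer, 55 x 70 x 22 mm. Origin: centre of its underside.

How it is judged:
By the outcome, as a careful person would: the job done as asked, in the order asked, and still so for the second after the job is handed in, while the arm keeps its last pose, push and grip.
It also fails if it takes over 42 s, if anything falls off the work surface, if the arm or the gripper's body presses on something with over 40 N, if the wrist force passes 120 N, or if a joint passes its speed limit or range.

## Working session

There is one attempt and no reset: what is moved stays moved. The work goes in short steps, each a Python script; the robot and the scene stay as the last script left them, time stands still between calls to the robot, and variables do not carry over. Pictures are saved under pics/ and viewed, and the job is handed in when it is done.

```bash
mkdir -p pics; python3 - <<'E'
from station import r
import cv2, json, numpy as np
for n in("side","top"):
    s=r.snapshot(n); cv2.imwrite(f"pics/{n}0.png",s["frame"][:,:,::-1])
    np.savez(f"{n}0.npz",**s)
    print(n,s["fx"],s["cx"],s["cy"],(-np.array(s["R"]).T@s["t"]).round(3))
s=r.sense();print(s)
E
```

```text
side 449.88905957851017 275.78019398981115 213.15742364308252 [0.339 1.023 1.061]
top 501.42264526992864 276.40133309982275 210.8484949598429 [0.179 0.023 1.693]
{'clock': 0.1, 'joints': array([-7.82497936e+01,  5.25699773e+00,  7.05742274e+01, -7.37254435e-04,
        1.04267098e+02, -3.24833896e+00]), 'joint_vel': array([ 0.00797698, -0.16978027, -0.06684743,  0.01462825, -0.00593891,
        0.03522087]), 'joint_torque': array([ 3.33634038e-03, -4.47858882e+01, -4.07569170e+01,  7.01361895e-02,
        2.84036784e-02, -1.19110896e-04]), 'tcp_pos': array([ 0.1552854 , -0.57960314,  0.40364588]), 'orientation': array([-1.79901794e+02, -4.85769836e-03,  1.49983602e+01]), 'contact_force': array([0.33946626, 0.62588178, 0.89146741]), 'torque': array([-0.02126869, -0.00293   , -0.00740717]), 'opening': 0.087493598218705}
```

View pics/side0.png

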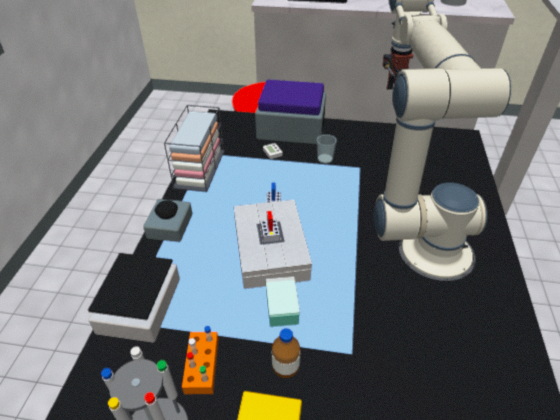

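View pics/top0.png

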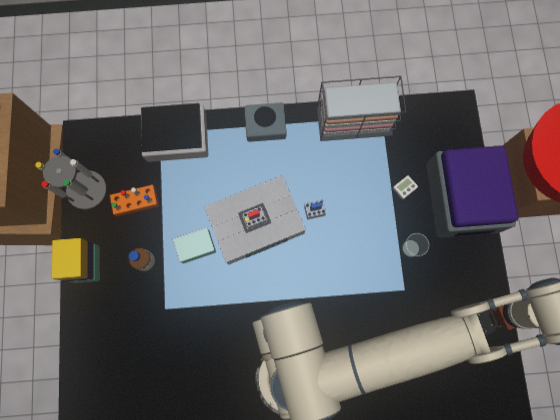

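The side view shows the heater at about (271,240) with the block's red handle at (270,220). The top view has the heater centred at about (255,219), the teal box at (194,245) and the spare block at (315,208). I'll zoom in to get the corners.

```bash
python3 - <<'E'
import cv2
a=cv2.imread("pics/top0.png")[165:275,165:335]; cv2.imwrite("pics/top0z.png",cv2.resize(a,None,fx=4.7,fy=4.7,interpolation=cv2.INTER_CUBIC))
a=cv2.imread("pics/side0.png")[175:330,220:325]; cv2.imwrite("pics/side0z.png",cv2.resize(a,None,fx=3.8,fy=3.8,interpolation=cv2.INTER_CUBIC))
E
```

```text
(no output)
```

View pics/top0z.png

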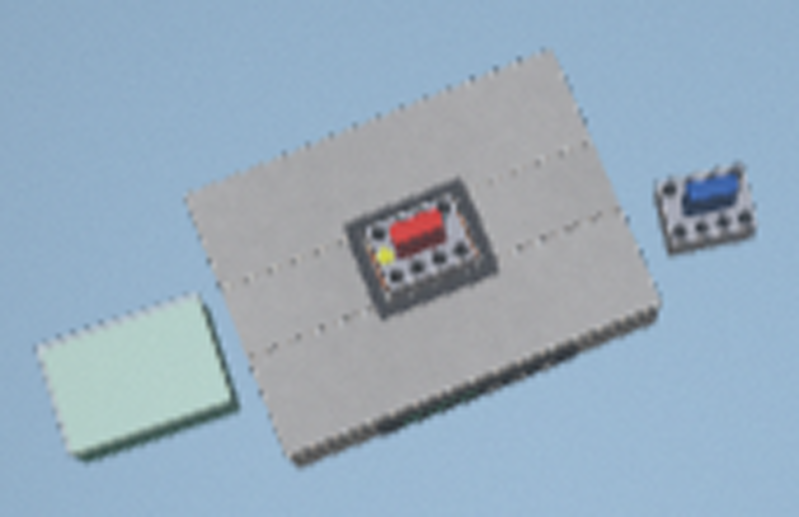

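View pics/side0z.png

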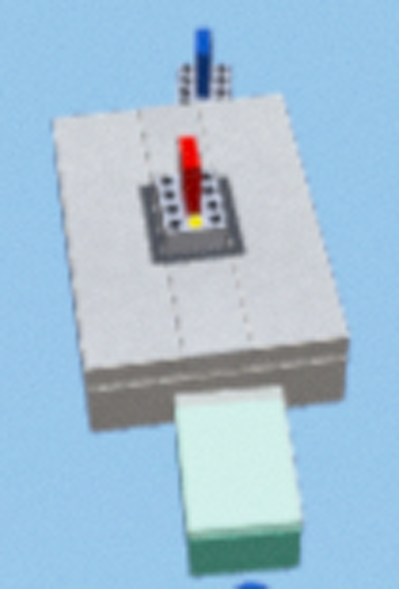

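```bash
cat > h.py <<'E'
import numpy as np, cv2
from scipy.optimize import least_squares
from scipy.spatial.transform import Rotation as Ro
def proj(s,X):
    c=np.atleast_2d(X)@np.array(s["R"]).T+np.array(s["t"]).ravel()
    return np.c_[c[:,0]/c[:,2]*float(s["fx"])+float(s["cx"]),c[:,1]/c[:,2]*float(s["fy"])+float(s["cy"])]
def W(p,X):
    c,sn=np.cos(p[2]),np.sin(p[2]); X=np.atleast_2d(X)
    return np.c_[p[0]+c*X[:,0]-sn*X[:,1],p[1]+sn*X[:,0]+c*X[:,1],X[:,2]]
TOP=np.array([[.1,.14,.084],[.1,-.14,.084],[-.1,-.14,.084],[-.1,.14,.084]])
E
python3 - <<'E'
from h import *
st=np.load("top0.npz"); ss=np.load("side0.npz")
pt=np.array([[188,195],[551,50],[660,308],[297,460]])/4.7+[165,165]-.5+.5/4.7
ps=np.array([[88,370],[55,118],[285,95],[348,340]])/3.8+[220,175]-.5+.5/3.8
f=lambda p,w:np.r_[w[0]*(proj(st,W(p,TOP))-pt).ravel(),w[1]*(proj(ss,W(p,TOP))-ps).ravel()]
for w in([1,1],[1,0],[0,1]):
    q=least_squares(f,[.5,.05,.4],args=(w,)); print(w,q.x.round(4),np.degrees(q.x[2]).round(2),q.fun.round(2))
    if w==[1,1]: p=q.x; np.save("pose.npy",p)
    # handle top points
top=np.array([[sx*.007,sy*.018,.160] for sx in(1,-1) for sy in(1,-1)])
for s,n,o,k in((st,"top",(165,165),4.7),(ss,"side",(220,175),3.8)):
    im=cv2.imread(f"pics/{n}0z.png")
    def P(X): return tuple(int(v) for v in ((proj(s,W(p,X))[0]-o+.5)*k))
    def rect(hx,hy,z,c):
        q=[P([a*hx,b*hy,z]) for a,b in((1,1),(1,-1),(-1,-1),(-1,1))]
        cv2.polylines(im,[np.array(q)],True,c,1)
    rect(.1,.14,.084,(0,255,0)); rect(.1,.14,0.0,(0,160,0)); rect(.007,.018,.160,(255,255,0)); rect(.024,.032,.106,(255,0,255)); rect(.026,.0345,.084,(0,255,255))
    cv2.imwrite(f"pics/{n}0o.png",im)
E
```

```text
[1, 1] [0.5154 0.0783 0.312 ] 17.88 [-0.92  0.53  0.37  0.18  0.67 -0.17 -2.26  0.2  -0.68 -0.53 -0.37 -0.47
 -0.26 -0.86  1.   -1.21]
[1, 0] [0.5159 0.0765 0.3178] 18.21 [-0.45  0.62  0.64 -0.17  1.28 -0.67 -1.45  0.15 -0.   -0.   -0.   -0.
 -0.   -0.    0.   -0.  ]
[0, 1] [0.5146 0.0812 0.3062] 17.54 [-0.    0.   -0.    0.   -0.    0.   -0.    0.   -0.94  0.18 -0.11  0.01
  0.14 -0.17  0.93 -0.21]
```

View pics/top0o.png

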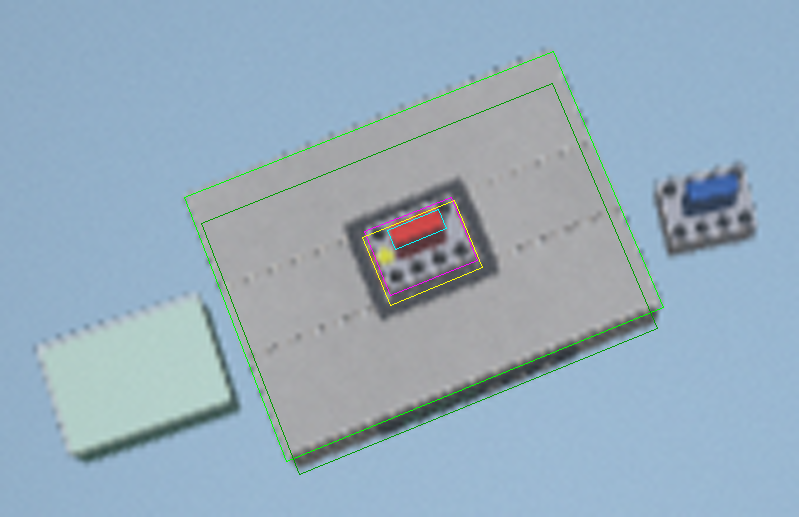

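View pics/side0o.png

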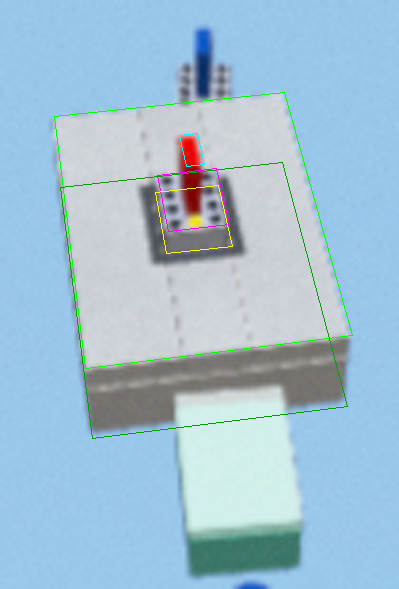

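```bash
cat >> h.py <<'E'
def redmask(f):
    f=f.astype(int); m=(f[...,0]>90)&(f[...,0]>2*f[...,1])&(f[...,0]>2*f[...,2])
    return f[...,0]*0.0+np.clip((f[...,0]-(f[...,1]+f[...,2])/2)/120.,0,1)
BOX=np.array([[a*.007,b*.018,z] for a in(1,-1) for b in(1,-1) for z in(.106,.160)])
E
python3 - <<'E'
from h import *
p=np.load("pose.npy")
def hull_img(s,q,o,K=8,N=60):
    uv=(proj(s,W(q,BOX))-o+.5)*K
    im=np.zeros((N*K,N*K),np.uint8); cv2.fillConvexPoly(im,cv2.convexHull(uv.astype(np.float32)).astype(np.int32),255)
    return cv2.resize(im,(N,N),interpolation=cv2.INTER_AREA)/255.
S={n:np.load(n+"0.npz") for n in("top","side")}
obs={}
for n,s in S.items():
    c=proj(s,W(p,[0,0,.133]))[0]; o=(c-30).round().astype(int)
    m=redmask(s["frame"])[o[1]:o[1]+60,o[0]:o[0]+60]
    obs[n]=(m,o); h=hull_img(s,p,o)
    M=cv2.moments((m>.25).astype(np.float32)*m.astype(np.float32)); 
    g=lambda a:np.array([ (a*np.arange(60)).sum()/a.sum(), (a*np.arange(60)[:,None]).sum()/a.sum(), a.sum()])
    mb=(m>.35)*1.
    print(n,"obs",g(mb).round(2),"pred",g(h).round(2))
    f=s["frame"][o[1]:o[1]+60,o[0]:o[0]+60]
    def cost(v,ms=(n,)):
        return np.concatenate([ (g(hull_img(S[k],[v[0],v[1],p[2]],obs[k][1]))-g((obs[k][0]>.35)*1.))[:2] for k in ms])
    q=least_squares(cost,p[:2],diff_step=.01); print(n,q.x.round(4),q.fun.round(2))
q=least_squares(lambda v:cost(v,("top","side")),p[:2],diff_step=.01); print("both",q.x.round(4),q.fun.round(2))
E
```

```text
top obs [28.25 28.57 61.  ] pred [29.67 30.03 94.34]
top [0.5204 0.0826] [-0.01  0.  ]
side obs [ 29.87  30.05 117.  ] pred [ 30.18  29.48 124.05]
side [0.5158 0.0809] [-0.01  0.03]
both [0.5179 0.0817] [ 0.34  0.75 -0.72  0.19]
```

```bash
python3 - <<'E'
from h import *
S={n:np.load(n+"0.npz") for n in("top","side")}
for n,s in S.items():
    f=s["frame"].astype(float); 
    m=((f[...,0]>1.5*f[...,1])&(f[...,0]>1.5*f[...,2])&(f[...,0]>50)).astype(np.uint8)
    c=proj(s,[[.517,.08,.133]])[0].astype(int); sub=m[c[1]-12:c[1]+13,c[0]-12:c[0]+13]
    print(n,c,sub.sum()); 
    for r_ in sub: print("".join(".#"[v] for v in r_))
    ys,xs=np.nonzero(sub); cen=np.array([xs.mean()+c[0]-12,ys.mean()+c[1]-12])
    cov=np.cov(xs,ys)
    def hc(v):
        uv=proj(s,W([v[0],v[1],.312],BOX)).astype(np.float32); h=cv2.convexHull((uv*16)); M=cv2.moments(h); return np.array([M['m10'],M['m01']])/M['m00']/16, M['m00']/256
    q=least_squares(lambda v:hc(v)[0]-cen,[.517,.08]); print(q.x.round(4),hc(q.x)[1])
    # heater silhouette: gray non-blue
    g=((f[...,2]-f[...,0])<25).astype(np.uint8)
    o=c-60
    lab=cv2.connectedComponents(g)[1]; k=lab[c[1]+14,c[0]+8]; mm=(lab==k).astype(np.uint8); print("area",mm.sum())
    cnt=max(cv2.findContours(mm,0,cv2.CHAIN_APPROX_NONE)[0],key=cv2.contourArea)
    print(cv2.minAreaRect(cnt), cv2.approxPolyDP(cnt,3,True)[:,0].tolist())
E
```

```text
top [253 214] 56
.........................
.........................
.........................
.........................
.........................
.........................
.........................
................#........
.............#####.......
...........#######.......
........##########.......
.......###########.......
.......##########........
.......#######...........
........####.............
........#................
.........................
.........................
.........................
.........................
.........................
.........................
.........................
.........................
.........................
[0.5223 0.0797] 92.38103623245843
area 5356
((254.9482879638672, 219.62069702148438), (63.13641357421875, 85.97694396972656), 68.19859313964844) [[282, 176], [204, 207], [226, 262], [304, 232]]
side [269 220] 98
.........................
.........................
.........................
..........#####..........
..........#####..........
..........#####..........
..........#####..........
..........#####..........
..........######.........
...........#####.........
...........#####.........
...........#####.........
...........#####.........
...........######........
...........#####.........
...........#####.........
...........#####.........
...........#####.........
...........#####.........
............####.........
............####.........
............####.........
............####.........
.........................
.........................
[0.5166 0.0799] 121.08893586765043
area 5823
((274.2951354980469, 252.664306640625), (119.93548583984375, 69.943603515625), 82.23483276367188) [[268, 193], [266, 203], [235, 207], [244, 287], [267, 282], [270, 303], [277, 303], [280, 308], [288, 298], [282, 312], [292, 301], [295, 306], [290, 308], [296, 310], [293, 283], [309, 279], [311, 263], [293, 200], [281, 202], [277, 193], [277, 200], [271, 202]]
```

```bash
cat >> h.py <<'E'
HX,HY,PSI=.517,.0785,.312
FLIP=0
# block pose params in heater frame: a,b end heights [m] (+y,-y), dx,dy offset, dz offset -> TCP pose
def tcp(a,b,dy=0,dz=0,dx=0,flip=None,center=True):
    flip=FLIP if flip is None else flip
    th=np.arcsin((a-b)/.064); h=(a+b)/2
    yc=max(.016-h,-.03)*np.tan(th) if center else 0
    L=.076+.163
    loc=[dx,yc-L*np.sin(th)+dy,.060+h+L*np.cos(th)+dz]
    R=Ro.from_euler('z',PSI)*Ro.from_euler('x',th)*Ro.from_euler('x',np.pi)*Ro.from_euler('z',flip)
    return W([HX,HY,PSI],loc)[0], R.as_euler('xyz',degrees=True)
def loc(s):  # wrench & pose in heater frame
    Rz=Ro.from_euler('z',-PSI)
    R=Rz*Ro.from_euler('xyz',s["orientation"],degrees=True)
    z=R.as_matrix()[:,2]; th=np.arctan2(z[1],-z[2])
    g=Rz.apply(np.array(s["tcp_pos"])-[HX,HY,0])
    return dict(F=Rz.apply(s["contact_force"]).round(1),T=Rz.apply(s["torque"]).round(2),th=round(float(th),4),g=(g*1e3).round(2),t=round(s["clock"],2),op=round(s["opening"]*1e3,1))
E
python3 - <<'E'
from h import *
from station import r
print(r.sense()["clock"])
for fl in(0,np.pi,np.pi/2,-np.pi/2):
    for ab in((.0,.0),(.01,0),(0,.01)):
        p,o=tcp(*ab,flip=fl); q=r.inverse_kinematics(p,o); print(fl,p.round(3),o.round(1),None if q is None else np.round(q,1))
E
```

```text
0.1
0 [0.517 0.078 0.299] [180.    0.   17.9] [ 4.9 -6.4 92.8 -0.  93.7 77. ]
0 [0.528 0.045 0.301] [-171.    -0.    17.9] [-1.5 -4.3 90.8  8.5 96.5 71.3]
0 [0.506 0.112 0.301] [171.    0.   17.9] [11.6 -7.4 93.7 -8.9 92.7 83.3]
3.141592653589793 [0.517 0.078 0.299] [-180.     0.  -162.1] [   4.9   -6.4   92.8   -0.    93.7 -103. ]
3.141592653589793 [0.528 0.045 0.301] [ 171.     0.  -162.1] [  -1.5   -4.3   90.8    8.5   96.5 -108.7]
3.141592653589793 [0.506 0.112 0.301] [-171.     0.  -162.1] [ 11.6  -7.4  93.7  -8.9  92.7 -96.7]
1.5707963267948966 [0.517 0.078 0.299] [180.    0.  -72.1] None
1.5707963267948966 [0.528 0.045 0.301] [180.    9.  -72.1] None
1.5707963267948966 [0.506 0.112 0.301] [180.   -9.  -72.1] None
-1.5707963267948966 [0.517 0.078 0.299] [180.    0.  107.9] [  4.9  -6.4  92.8   0.   93.7 -13. ]
-1.5707963267948966 [0.528 0.045 0.301] [180.   -9.  107.9] [ -1.5  -4.3  90.8   8.5  96.5 -18.7]
-1.5707963267948966 [0.506 0.112 0.301] [180.    9.  107.9] [11.6 -7.4 93.7 -8.9 92.7 -6.7]
```

```bash
python3 - <<'E'
from h import *
from station import r
p,o=tcp(0,0)
r.reach(p+[0,0,.09],o); print(loc(r.sense()))
r.servo_line(p+[0,0,.035],speed=.12); print(loc(r.sense()))
for n in("top","side"):
    s=r.snapshot(n); np.savez(n+"1.npz",**s)
    c=proj(s,[[HX,HY,.14]])[0].astype(int); a=s["frame"][c[1]-50:c[1]+50,c[0]-50:c[0]+50,::-1]
    cv2.imwrite(f"pics/{n}1.png",cv2.resize(a,None,fx=6,fy=6,interpolation=cv2.INTER_CUBIC)); print(c)
E
```

```text
{'F': array([-0.6, -0.2,  0.7]), 'T': array([ 0.02,  0.03, -0.06]), 'th': -0.0002, 'g': array([-6.0000e-02, -7.0000e-01,  3.8898e+02]), 't': 2.75, 'op': 87.5}
{'F': array([ 1. ,  0.1, -0.4]), 'T': array([-0.02, -0.01,  0.04]), 'th': -0.0001, 'g': array([ 2.000e-02, -1.500e-01,  3.344e+02]), 't': 3.36, 'op': 87.8}
[253 214]
[269 218]
```

View pics/side1.png

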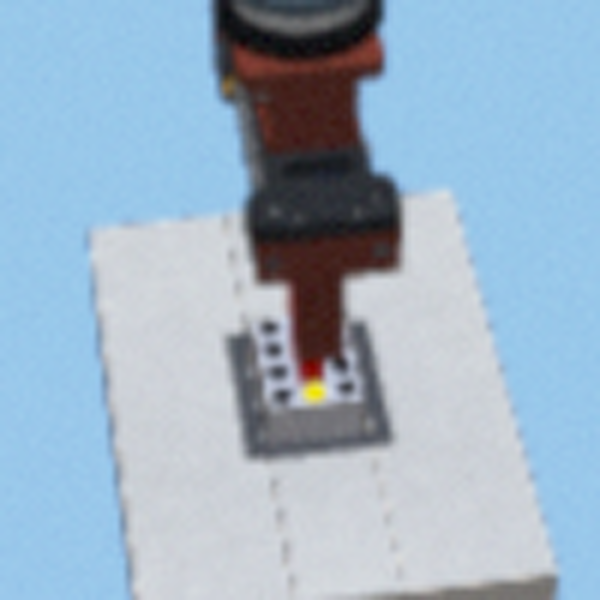

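View pics/top1.png

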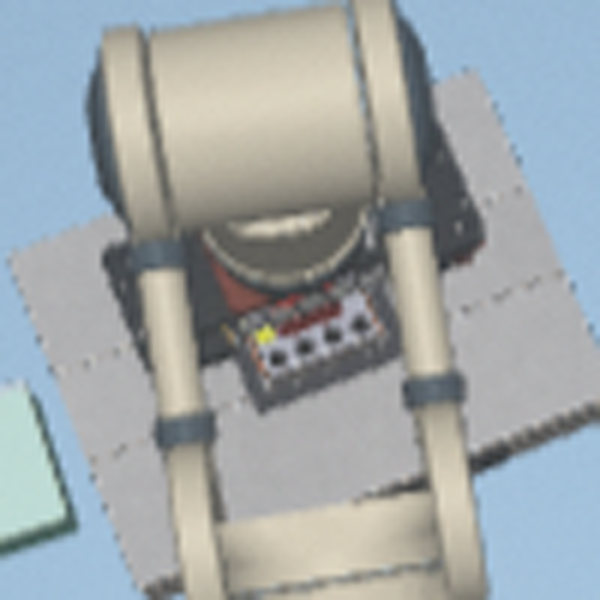

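```bash
python3 - <<'E'
from h import *
s=np.load("side1.npz")
for X in([0,.058,.152],[0,.05,.152],[0,.018,.11],[.007,.018,.11],[-.007,.018,.11],[.01,.058,.152],[-.01,.058,.152],[0,.027,.106]):
    uv=(proj(s,W([HX,HY,PSI],X))[0]-[219,168]+.5)*6; print(X,uv.round(0))
E
```

```text
[0, 0.058, 0.152] [323. 373.]
[0, 0.05, 0.152] [321. 362.]
[0, 0.018, 0.11] [312. 377.]
[0.007, 0.018, 0.11] [298. 378.]
[-0.007, 0.018, 0.11] [326. 375.]
[0.01, 0.058, 0.152] [302. 376.]
[-0.01, 0.058, 0.152] [344. 371.]
[0, 0.027, 0.106] [315. 395.]
```

The fingers straddle the handle in line: handle edges show at 297–323 zoomed against 298–326 predicted. I'll go down and grip lightly first to read the forces.

```bash
python3 - <<'E'
from h import *
from station import r
p,o=tcp(0,0)
r.servo_line(p,speed=.06); print(loc(r.sense()))
r.grab(squeeze=8); print(loc(r.sense()))
r.wait(.2); print(loc(r.sense()))
E
```

```text
{'F': array([-0.3,  0.1,  1. ]), 'T': array([-0.03,  0.04,  0.05]), 'th': -0.0001, 'g': array([ 2.0000e-02, -1.0000e-02,  2.9907e+02]), 't': 4.19, 'op': 87.9}
{'F': array([ 0.1,  1.7, -0.4]), 'T': array([ 0.22, -0.01,  0.02]), 'th': 0.0005, 'g': array([1.0000e-02, 2.4000e-01, 2.9902e+02]), 't': 5.03, 'op': 35.9}
{'F': array([1.2, 3.4, 0.9]), 'T': array([ 0.36,  0.02, -0.  ]), 'th': 0.0005, 'g': array([0.0000e+00, 2.2000e-01, 2.9902e+02]), 't': 5.23, 'op': 36.1}
```

```bash
python3 - <<'E'
from h import *
from station import r
for dy in(.001,.0017):
    p,o=tcp(0,0,dy=dy); r.servo_line(p,speed=.01); r.wait(.1); print(dy,loc(r.sense()))
r.grab(squeeze=58); r.wait(.1); print(loc(r.sense()))
E
```

```text
0.001 {'F': array([ 1. , -2.1,  0.6]), 'T': array([-0.22,  0.01,  0.07]), 'th': -0.0008, 'g': array([-1.0000e-02,  7.0000e-01,  2.9899e+02]), 't': 5.58, 'op': 36.1}
0.0017 {'F': array([ 0.4, -4.6, -1.4]), 'T': array([-0.79,  0.02,  0.07]), 'th': -0.0009, 'g': array([-1.0000e-02,  1.3300e+00,  2.9902e+02]), 't': 5.93, 'op': 36.1}
{'F': array([ 1.3, -5.7, -0.2]), 'T': array([-1.05, -0.01,  0.02]), 'th': -0.0006, 'g': array([-1.0000e-02,  1.5300e+00,  2.9902e+02]), 't': 6.25, 'op': 35.6}
```

```bash
cat >> h.py <<'E'
DY=.0006
def go(r,a,b,dy=DY,dz=0,speed=.03,n=1,prev=None,verbose=True):
    # move in n sub-steps from prev (a,b) to (a,b)
    pa,pb=prev if prev else (a,b)
    for i in range(1,n+1):
        u=i/n; A=pa+(a-pa)*u; B=pb+(b-pb)*u
        p,o=tcp(A/1e3,B/1e3,dy=dy,dz=dz)
        r.servo_line(p,o,speed=speed)
        s=loc(r.sense())
        # moment about grasp point (163 mm ahead of the TCP), x part
        Tg=s["T"][0]-.163*s["F"][1]
        if verbose: print(round(A,1),round(B,1),"F",s["F"],"Tx",s["T"][0],"Tg",round(Tg,2),"th",s["th"],"g",s["g"],"op",s["op"],"t",s["t"])
        if s["F"][2]<-14 or s["F"][2]>20 or abs(s["F"][1])>14: print("STOP"); return A,B
    return a,b
E
python3 - <<'E'
from h import *
from station import r
go(r,0,0,speed=.01); r.wait(.1)
print(go(r,3,0,n=3,prev=(0,0)))
E
```

```text
0.0 0.0 F [0.1 0.1 0.2] Tx -0.23 Tg -0.25 th 0.0012 g [1.0000e-02 1.0900e+00 2.9902e+02] op 35.3 t 6.51
1.0 0.0 F [0.3 2.2 1.2] Tx 0.16 Tg -0.2 th 0.0171 g [ 1.0000e-02 -2.7700e+00  2.9946e+02] op 35.6 t 6.88
2.0 0.0 F [0.8 1.2 1.3] Tx 0.16 Tg -0.04 th 0.0321 g [ 1.0000e-02 -6.5100e+00  2.9987e+02] op 35.8 t 7.14
3.0 0.0 F [-0.3  1.6  0.1] Tx 0.01 Tg -0.25 th 0.0473 g [  0.   -10.15 300.2 ] op 35.9 t 7.41
(3, 0)
```

```bash
cat >> h.py <<'E'
def pic(r,tag,names=("side",),half=(50,50),k=6):
    for n in names:
        s=r.snapshot(n); np.savez(f"{n}{tag}.npz",**s)
        c=proj(s,[[HX,HY,.11]])[0].astype(int); a=s["frame"][c[1]-half[1]:c[1]+half[1],c[0]-half[0]:c[0]+half[0],::-1]
        cv2.imwrite(f"pics/{n}{tag}.png",cv2.resize(a,None,fx=k,fy=k,interpolation=cv2.INTER_CUBIC))
E
python3 - <<'E'
from h import *
from station import r
print(go(r,7,0,n=3,prev=(3,0)))
r.wait(.1); print(loc(r.sense()))
pic(r,"2",("side","top"))
E
```

```text
4.3 0.0 F [-0.8  0.8 -1.1] Tx -0.2 Tg -0.33 th 0.0681 g [-1.0000e-02 -1.4970e+01  3.0058e+02] op 35.7 t 7.72
5.7 0.0 F [ 1.   0.9 -0.3] Tx -0.26 Tg -0.41 th 0.0893 g [  0.   -19.57 300.87] op 35.4 t 8.03
7.0 0.0 F [ 1.   0.6 -1.3] Tx -0.5 Tg -0.6 th 0.1101 g [  0.   -24.35 301.02] op 35.6 t 8.33
(7, 0)
{'F': array([ 0. ,  0.1, -1.5]), 'T': array([-0.47, -0.11,  0.  ]), 'th': 0.1097, 'g': array([-1.0000e-02, -2.4200e+01,  3.0103e+02]), 't': 8.43, 'op': 35.4}
```

View pics/side2.png

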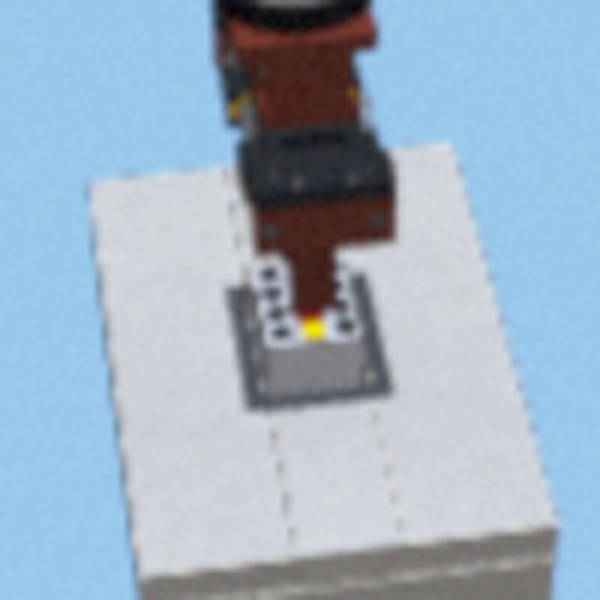

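View pics/top2.png

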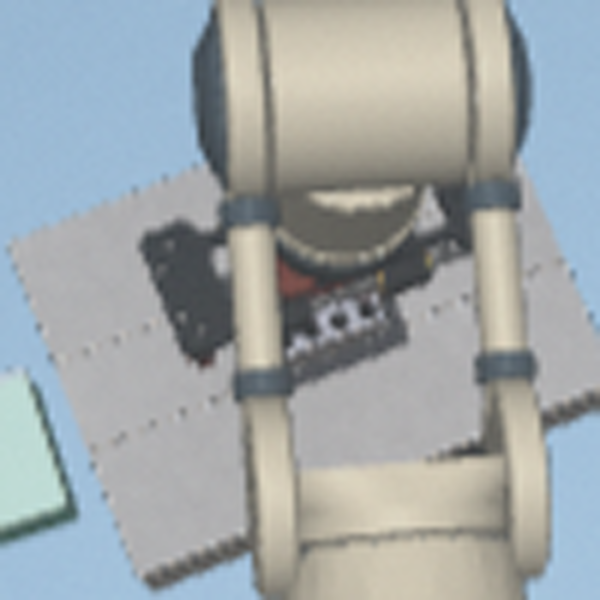

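```bash
cat >> h.py <<'E'
def blockpts(a,b,X,dy=DY):
    a/=1e3;b/=1e3; th=np.arcsin((a-b)/.064); h=(a+b)/2
    yc=(.016-h)*np.tan(th)+dy; X=np.atleast_2d(X)
    Y=X@Ro.from_euler('x',th).as_matrix().T+[0,yc,.06+h]
    return W([HX,HY,PSI],Y)
def dot(s):
    f=s["frame"].astype(float); m=np.clip(np.minimum(f[...,0],f[...,1])-f[...,2]-60,0,None)
    c=proj(s,[[HX,HY,.11]])[0].astype(int); w=m[c[1]-15:c[1]+20,c[0]-15:c[0]+20]; ys,xs=np.mgrid[c[1]-15:c[1]+20,c[0]-15:c[0]+20]
    return np.array([(w*xs).sum(),(w*ys).sum()])/w.sum()
E
python3 - <<'E'
from h import *
s0=np.load("side0.npz");s1=np.load("side1.npz");s2=np.load("side2.npz")
print(dot(s0),dot(s1),dot(s2))
D=[0,.026,.046]
b=proj(s0,blockpts(0,0,D))[0]
for ab in((0,0),(7,0),(3.5,-3.5),(5,0)): print(ab,proj(s0,blockpts(*ab,D))[0]-b)
E
```

```text
[270.97407913 232.85129604] [270.95682451 232.86350975] [270.76282051 230.25106838]
(0, 0) [0. 0.]
(7, 0) [-0.21301825 -2.340932  ]
(3.5, -3.5) [-0.17769251 -1.42052084]
(5, 0) [-0.14718786 -1.65949886]
```

The dot at (271,230) moved up 2.6 px against 2.3 predicted, so the block follows the gripper and the heater hasn't moved. Next, the other end goes up.

```bash
python3 - <<'E'
from h import *
from station import r
print(go(r,7,13,n=6,prev=(7,0),speed=.035))
pic(r,"3",("side",))
s=np.load("side3.npz");b=proj(s,blockpts(0,0,[0,.026,.046]))[0]
print(dot(s)-[270.96,232.86],proj(s,blockpts(7,13,[0,.026,.046]))[0]-b)
E
```

```text
7.0 2.2 F [ 1.7  1.  -7.8] Tx -0.19 Tg -0.35 th 0.0753 g [ 1.0000e-02 -1.6180e+01  3.0226e+02] op 35.7 t 8.91
7.0 4.3 F [  4.1  -0.1 -10. ] Tx -0.04 Tg -0.02 th 0.0414 g [-3.0000e-02 -8.6300e+00  3.0385e+02] op 35.5 t 9.28
7.0 6.5 F [  3.   -0.1 -13.6] Tx -0.09 Tg -0.07 th 0.0074 g [-1.2000e-01 -9.3000e-01  3.0516e+02] op 35.4 t 9.66
7.0 8.7 F [  0.5  -1.5 -16. ] Tx 0.11 Tg 0.35 th -0.0264 g [-2.7000e-01  6.8500e+00  3.0617e+02] op 35.5 t 10.03
STOP
(7.0, 8.666666666666666)
[ 0.28784217 -1.3951418 ] [ 0.14213252 -0.87624645]
```

View pics/side3.png

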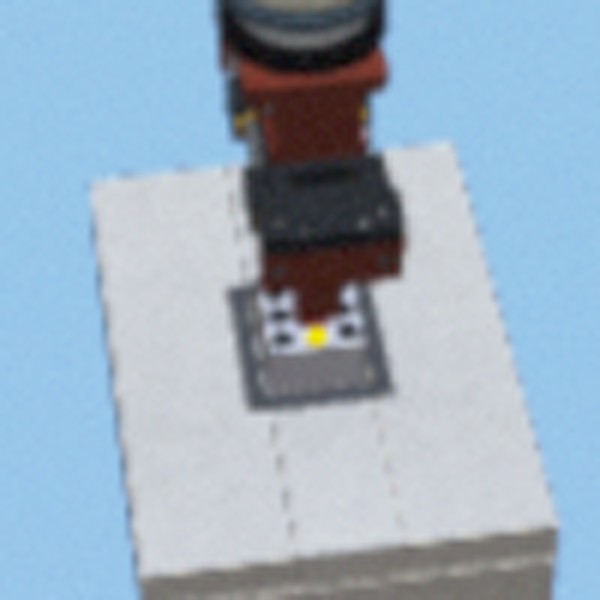

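```bash
cat >> h.py <<'E'
def rock(r,a,b,da,db,n,target=-4.,k=.08,speed=.035,dy=DY,stop=17,verbose=True,tol=3.,maxth=.125,until=None):
    """rotate in n steps by da,db (mm) while admittance in z keeps Fz near target"""
    for i in range(n):
        a+=da/n; b+=db/n
        if abs(a-b)/64>maxth: print("maxth"); a-=da/n; b-=db/n; break
        p,o=tcp(a/1e3,b/1e3,dy=dy); r.servo_line(p,o,speed=speed)
        s=loc(r.sense()); e=target-s["F"][2]
        c=0 if abs(e)<tol else float(np.clip(-k*(e-np.sign(e)*tol*.5),-1.,1.))
        if verbose: print(f'{a:.1f} {b:.1f} F {s["F"]} Tg {s["T"][0]-.163*s["F"][1]:.2f} th {s["th"]:.3f} g {s["g"]} op {s["op"]} t {s["t"]} c {c:.2f}')
        a+=c;b+=c
        if abs(s["F"][2])>stop or abs(s["F"][1])>14: print("STOP"); break
    return a,b
E
python3 - <<'E'
from h import *
from station import r
a,b=7,8.67
p,o=tcp((a-.8)/1e3,(b-.8)/1e3,dy=DY); r.servo_line(p,o,speed=.02); a-=.8;b-=.8; print(loc(r.sense()))
a,b=rock(r,a,b,-.4,2.6,2); print(a,b)
E
```

```text
{'F': array([ -2.5,  -0.1, -11.2]), 'T': array([ 0.27,  0.59, -0.13]), 'th': -0.026, 'g': array([-2.8000e-01,  6.5200e+00,  3.0614e+02]), 't': 10.33, 'op': 35.3}
6.0 9.2 F [-4.8 -0.3 -9.1] Tg 0.22 th -0.050 g [-2.3000e-01  1.2280e+01  3.0671e+02] op 35.3 t 10.64 c -0.29
5.5 10.2 F [-5.8 -1.  -6.7] Tg 0.49 th -0.074 g [-2.1000e-01  1.7670e+01  3.0686e+02] op 35.8 t 10.95 c 0.00
5.512 10.182
```

```bash
sed -i 's/^def rock(.*/DX=0.0\ndef rock(r,a,b,da,db,n,target=-4.,k=.08,speed=.04,dy=DY,stop=17,verbose=True,tol=3.,maxth=.13,dx=0.):/; s/p,o=tcp(a\/1e3,b\/1e3,dy=dy); r.servo_line(p,o,speed=speed)/p,o=tcp(a\/1e3,b\/1e3,dy=dy,dx=dx); r.servo_line(p,o,speed=speed)/' h.py; python3 - <<'E'
from h import *
from station import r
a,b=5.5,10.2
a,b=rock(r,a,b,-.2,2,2,dx=-.0004); print(a,b)
print("--- dot end up")
a,b=rock(r,a,b,5,-.4,3,dx=-.0004); print(a,b)
E
```

```text
5.4 11.2 F [-6.3  0.4 -5. ] Tg 0.40 th -0.091 g [ -0.42  21.8  307.08] op 35.6 t 11.2 c 0.00
5.3 12.2 F [-6.2  0.2 -4.8] Tg 0.49 th -0.108 g [ -0.41  25.81 307.  ] op 35.7 t 11.45 c 0.00
5.300000000000001 12.2
--- dot end up
7.0 12.1 F [-4.1  1.4 -4.6] Tg 0.03 th -0.080 g [ -0.36  18.95 308.19] op 36.0 t 11.77 c 0.00
8.6 11.9 F [-4.5  0.7 -2.9] Tg 0.02 th -0.052 g [ -0.33  12.42 309.38] op 35.7 t 12.08 c 0.00
10.3 11.8 F [-3.8  0.8 -3.6] Tg -0.12 th -0.023 g [-3.1000e-01  5.8600e+00  3.1016e+02] op 35.4 t 12.4 c 0.00
10.3 11.8
```

```bash
python3 - <<'E'
from h import *
from station import r
a,b=10.3,11.8
a,b=rock(r,a,b,4.7,-.3,4,dx=-.0005,target=-5); print(a,b)
pic(r,"4",("side",))
s=np.load("side4.npz");b0=proj(s,blockpts(0,0,[0,.026,.046]))[0]
print(dot(s)-[270.96,232.86],proj(s,blockpts(a,b,[0,.026,.046]))[0]-b0)
E
```

```text
11.5 11.7 F [-1.6 -0.  -4.8] Tg -0.08 th -0.004 g [ -0.36   1.37 310.72] op 35.7 t 12.67 c 0.00
12.7 11.7 F [-1.4 -0.  -4.3] Tg 0.08 th 0.016 g [ -0.39  -3.24 311.31] op 36.1 t 12.93 c 0.00
13.8 11.6 F [-2.2  1.  -3.8] Tg -0.27 th 0.035 g [ -0.41  -7.85 311.8 ] op 35.6 t 13.2 c 0.00
15.0 11.5 F [-1.   1.4 -3.7] Tg -0.37 th 0.055 g [ -0.43 -12.55 312.18] op 35.6 t 13.47 c 0.00
15.000000000000004 11.500000000000004
[-0.08201258 -4.32037736] [-0.18576971 -4.0415069 ]
```

View pics/side4.png

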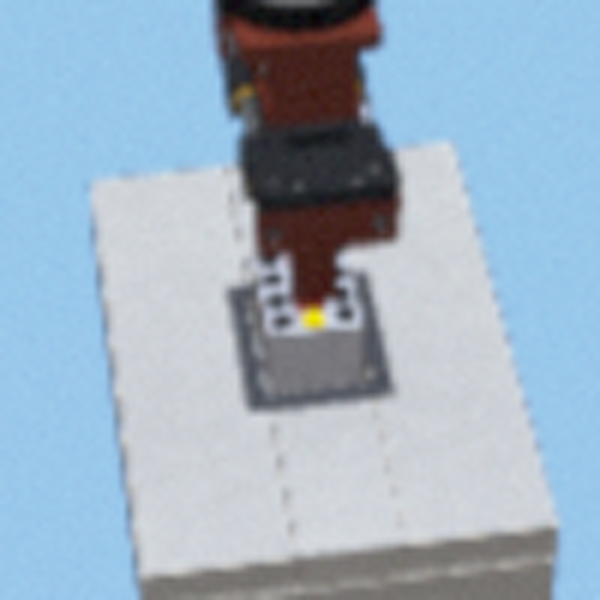

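The dot is 4.3 px up against 4.0 predicted, and the heater outline is unchanged. Now the -y end goes up.

```bash
python3 - <<'E'
from h import *
from station import r
a,b=15,11.5
a,b=rock(r,a,b,-.3,4,4,dx=-.0005,target=-5,stop=15); print(a,b)
a,b=rock(r,a,b,-.1,2,3,dx=-.0005,target=-5,stop=15); print(a,b)
E
```

```text
14.9 12.5 F [-0.4 -0.3 -4.4] Tg -0.04 th 0.037 g [ -0.42  -8.03 312.66] op 35.5 t 13.77 c 0.00
14.9 13.5 F [ 0.7  0.2 -4.7] Tg -0.12 th 0.021 g [ -0.42  -4.11 313.14] op 35.8 t 14.02 c 0.00
14.8 14.5 F [ 1.7  0.7 -6.7] Tg -0.00 th 0.004 g [-4.3000e-01 -2.3000e-01  3.1349e+02] op 35.9 t 14.27 c 0.00
14.7 15.5 F [ 2.1 -0.2 -7.6] Tg 0.00 th -0.013 g [ -0.45   3.72 313.9 ] op 35.8 t 14.52 c 0.00
14.700000000000003 15.5
14.7 16.2 F [ 1.8  0.1 -8.3] Tg 0.03 th -0.024 g [ -0.46   6.28 314.24] op 35.5 t 14.77 c -0.14
14.5 16.7 F [ 2.  -0.5 -6.7] Tg -0.11 th -0.035 g [ -0.49   8.89 314.54] op 35.3 t 15.02 c 0.00
14.5 17.4 F [ 1.5 -0.5 -6.7] Tg -0.31 th -0.046 g [ -0.5   11.48 314.85] op 35.8 t 15.27 c 0.00
14.456000000000003 17.356000000000005
```

```bash
python3 - <<'E'
from h import *
from station import r
a,b=14.46,17.36
a,b=rock(r,a,b,4.5,-.2,6,dx=-.0006,target=-5,stop=15,speed=.03); print(a,b)
E
```

```text
15.2 17.3 F [ 0.8  0.3 -5.2] Tg -0.16 th -0.033 g [ -0.6    8.24 315.51] op 35.6 t 15.52 c 0.00
16.0 17.3 F [ 0.5  0.6 -4.7] Tg 0.01 th -0.020 g [ -0.6    5.38 316.04] op 36.0 t 15.77 c 0.00
16.7 17.3 F [ 0.5  0.4 -1.7] Tg 0.06 th -0.008 g [ -0.6    2.51 316.46] op 35.8 t 16.02 c 0.14
17.6 17.4 F [0.8 1.2 0.5] Tg 0.18 th 0.004 g [ -0.59  -0.34 316.92] op 35.9 t 16.27 c 0.32
18.7 17.7 F [-0.3  2.   2.4] Tg 0.37 th 0.017 g [ -0.59  -3.16 317.71] op 35.8 t 16.52 c 0.47
19.9 18.1 F [0.3 5.6 1.5] Tg 0.33 th 0.030 g [ -0.56  -5.72 318.23] op 35.8 t 16.77 c 0.40
20.296 18.495999999999988
```

```bash
python3 - <<'E'
from h import *
from station import r
a,b=rock(r,20.3,18.5,.2,2,2,dx=-.0006,target=-2,stop=15,speed=.03,tol=50); print(a,b)
a,b=rock(r,a,b,23-a,23-b,3,dx=-.0006,stop=12,speed=.02,tol=50); print(a,b)
pic(r,"5",("side",))
E
```

```text
20.4 19.5 F [ 1.5  3.9 -1.1] Tg 0.23 th 0.015 g [ -0.6   -2.57 318.67] op 35.6 t 17.03 c 0.00
20.5 20.5 F [-0.4  1.7 -4.8] Tg -0.05 th -0.001 g [ -0.69   0.51 319.06] op 35.7 t 17.3 c 0.00
20.500000000000004 20.5
21.3 21.3 F [-0.2 -0.1 -3.8] Tg -0.04 th -0.001 g [-6.7000e-01  2.3000e-01  3.2015e+02] op 35.8 t 17.55 c 0.00
22.2 22.2 F [ 0.8 -0.6 -4. ] Tg 0.11 th -0.000 g [ -0.6    0.46 321.24] op 35.9 t 17.8 c 0.00
23.0 23.0 F [-0.5  0.3 -3.7] Tg -0.08 th -0.000 g [ -0.58   0.58 322.12] op 35.5 t 18.05 c 0.00
23.0 22.999999999999996
```

View pics/side5.png

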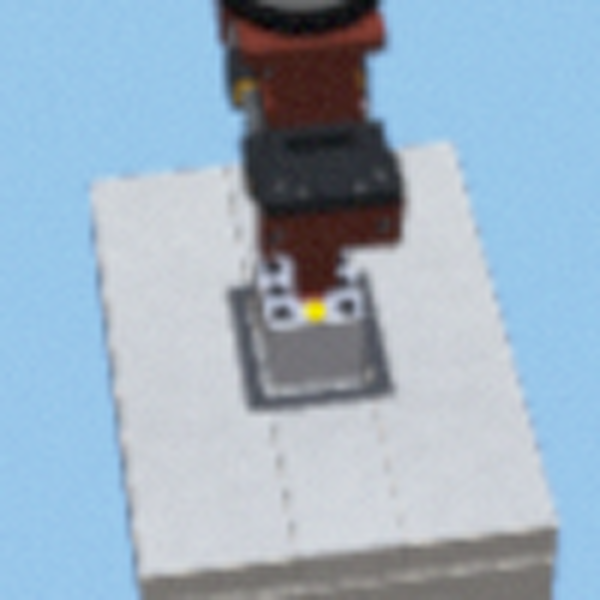

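Free: the load is just the block's 4 N and the heater hasn't moved. I'll lift it straight clear and check it's level.

```bash
python3 - <<'E'
from h import *
from station import r
a,b=rock(r,23,23,15,15,3,dx=-.0004,stop=12,speed=.03,tol=50)
r.wait(.3); print(loc(r.sense()))
pic(r,"6",("side","top"))
s=np.load("side6.npz");b0=proj(s,blockpts(0,0,[0,.026,.046]))[0]
print(dot(s)-[270.96,232.86],proj(s,blockpts(a,b,[0,.026,.046]))[0]-b0)
E
```

```text
28.0 28.0 F [-0.5  0.5 -3.4] Tg -0.12 th -0.000 g [-3.2000e-01  6.0000e-01  3.2749e+02] op 35.7 t 18.42 c 0.00
33.0 33.0 F [ 0.1 -0.1 -4.8] Tg 0.02 th -0.000 g [ -0.34   0.59 332.42] op 35.9 t 18.73 c 0.00
38.0 38.0 F [-0.6  0.3 -4.5] Tg -0.04 th -0.000 g [ -0.35   0.58 337.42] op 35.4 t 19.05 c 0.00
{'F': array([ 0.4, -0.1, -4.5]), 'T': array([ 0.05, -0.03, -0.  ]), 'th': 0.0001, 'g': array([ -0.41,   0.6 , 336.86]), 't': 19.35, 'op': 36.1}
[-0.0722449  -9.27454082] [-0.18132819 -9.1406076 ]
```

View pics/side6.png

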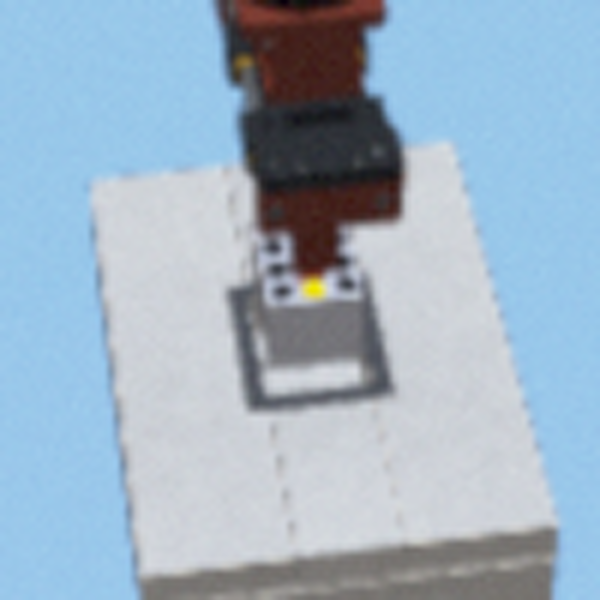

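View pics/top6.png

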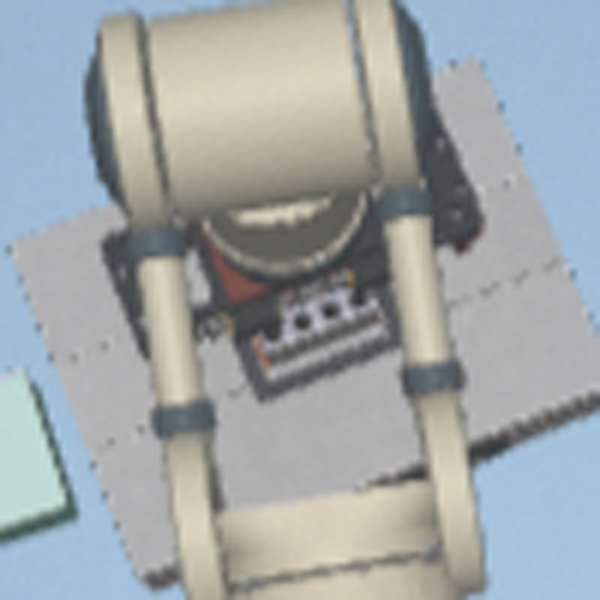

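```bash
python3 - <<'E'
from h import *
a=np.load("side0.npz")["frame"];b=np.load("side6.npz")["frame"]
g=lambda f:cv2.cvtColor(f,cv2.COLOR_RGB2GRAY).astype(np.float32)
for n,(y0,y1,x0,x1) in dict(heater_front=(245,295,232,316),left=(200,280,228,258),well=(228,242,256,286)).items():
    A,B=g(a)[y0:y1,x0:x1],g(b)[y0:y1,x0:x1]
    print(n,cv2.phaseCorrelate(A,B,cv2.createHanningWindow(A.shape[::-1],cv2.CV_32F)),np.abs(A-B).mean())
d=np.abs(a.astype(int)-b).max(2)>60; print("changed px:",d.sum(), [ (v.min(),v.max()) for v in np.nonzero(d)])
E
```

```text
heater_front ((-0.06463054759662867, -0.10565494846305867), 0.9524634628295898) 1.9814286
left ((0.1546568931596024, -0.1682871730533293), 0.9962672869364421) 0.9733209
well ((3.347569539728859, 3.4240061344357757), 0.6649383947584364) 34.054764
changed px: 25077 [(np.int64(0), np.int64(283)), (np.int64(246), np.int64(559))]
```

```bash
python3 - <<'E'
from h import *
from station import r
r.hand_in(); print(loc(r.sense()))
E
```

```text
the job is handed in; nothing more can be done
the job is handed in; nothing more can be done
```

The block came free by rocking, and I handed the job in at about 19.4 s of the 42 s. The gripper is holding the block level over the well, about 13–14 mm clear of it.

**What I did:** I gripped the red handle across its 36 mm length at 58 N. Then I rocked it by turns: dot end, other end, dot end, other end, dot end. After that I levelled it and lifted it straight up.

**Last checks:**
- **Block:** the tool was level (tilt under 0.001 rad). The load was 4.5 N, about the block's weight. The yellow dot was within 0.15 px (about 0.5 mm) of where a level block should put it. I did not measure the block's own tilt separately.
- **Heater:** it had shifted less than 0.2 px (about 0.5 mm) from the first picture. The side view showed it flat on the bench.
- **Other things:** none of them was touched in any move. I did not compare each one between pictures.

**Checks that disagreed:**
- **Upward pull:** early in the second rock it reached 16 N, about 12 N of it on the 14 N heater. I stopped there and went on with force feedback, which brought the pull back to 4–9 N. No lift or shift showed in the pictures.
- **Heater position:** the two cameras differed by up to 5 mm on where the heater was. I settled that by measuring the handle and nulling the force while gripping lightly.

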